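Switch the gel viewer to fluorescence viewing

TASK

Switch the gel viewer from plain viewing to fluorescence: squeeze the green latch tab against the black grip of the filter carriage and slide the carriage one position to the robot's left, so that the amber pane covers the window, then let go so that the latch springs back into its notch. Only then turn up the blue lamp: turn the blue knob on the lamp controller clockwise until its pointer is at the yellow 12 o'clock mark. Do not touch the other three knobs, and leave the labware round about where it stands.

Things in the scene. Friction and masses are not known exactly. Their poses are not given: they have to be found in the camera images.
- viewer: Gel viewer: fixed light grey and navy cabinet, 360 mm wide, 300 deep, 193 high, its viewing face sloping at 30 degrees from level. Origin on the table, 50 mm in front of the middle of the grip's travel; x to its back, y to the left as seen from the robot. The carriage slides on that face under a rail and above a notched metal bar. An orange tube rack is fixed on its flat top.
- carriage_grip (a point): Centre of the filter carriage's grip with the tab pressed in, 44 mm out from the face, 14 mm below the grip's top. x up the slope, y along the travel, z out of the face (30 degrees from vertical). Grip: fixed black block, x -4 to +11 mm, 50 mm long in y; green latch tab below it on the slope. Pinch both along x: 30 mm across released, 22 pressed. The carriage slides at about 2 N.
- tab_face (a point): Middle of the outer face of the green latch tab, a plate 6 mm thick, 40 mm long in y, 44 mm high; axes as carriage_grip. Released it lies at x = -19 mm of carriage_grip, fully pressed (towards +x, up the slope) at -11 mm. Below it, as seen in carriage_grip, the notched bar takes x -47 to -34 mm up to z = -28 mm; the frame with the panes ends at z = -39 mm.
- carriage (a joint): Travel of the carriage (black frame 176 mm long, panes clear, amber, red, 56 mm apart) in m along +y of carriage_grip. 0: start notch, clear pane over the window; 0.056: next notch, amber; 0.112: last notch, red. Locked in a notch unless the tab is pressed over 6 mm; with the tab let go between notches the pawl rides on the bar and drops in within about 3 mm of a notch.
- latch_tab (a joint): How far the green latch tab is pressed, in m: 0 released (pawl in a notch), about 0.006 riding on the bar between notches, 0.008 fully pressed. Its spring needs 4 N to start and 7 N fully pressed.
- controller: Lamp controller: fixed flat light grey box with navy ends, 150 x 300 mm, 60 mm high. Its top carries a row along its y of four knobs (blue, green, red, white in changing order) 64 mm apart, each on a dark 60 mm square dial. Origin on the table under the middle of the row; x to its back, towards the yellow 12 o'clock marks.
- knob_blue_grip (a point): On the upright axis of the blue lamp's knob, 10 mm below its top, 94 mm above the table. Knob: blue bar 36 mm long, 14 wide, 32 high on a black disc 38 mm across and 8 mm high, white pointer line on one end. Pinch the bar across its 14 mm here. x points along the bar to the pointer's end, z up. At the yellow mark this x is along the controller's x.
- knob_blue (a joint): Angle of the blue knob in rad, growing clockwise seen from above. 0: off, pointer at half past seven; 2.356: pointer at the yellow 12 o'clock mark; 4.712: end stop. It starts between 1.0 and 1.7, stays where it is left and turns with about 0.03 N m.
- knob_green: The green lamp's knob: same shape and size as the blue one, green bar with a white pointer line. A neighbour, to be left alone. Origin on its axis at the foot of the knob, 38 mm below its top; z up.
- knob_red: The red lamp's knob: same shape and size as the blue one, red bar with a white pointer line. A neighbour, to be left alone. Origin on its axis at the foot of the knob, 38 mm below its top; z up.
- knob_white: The white lamp's knob: same shape and size as the blue one, white bar with a black pointer line. A neighbour, to be left alone. Origin on its axis at the foot of the knob, 38 mm below its top; z up.
- timer: Loose white bench timer, 48 x 66 x 18 mm, lying on the controller behind the knobs. Origin under its centre. Bystander.
- tip_box: Loose blue pipette tip box with a clear lid, 80 x 120 x 58 mm, on the table in front of the viewer. Origin under its centre. Bystander.
- pipette: Loose white pipette lying on the table in front of the controller, 250 mm long, 26 mm high, along its x. Origin under the middle. Bystander.
- reagent: Loose glass reagent bottle with a blue cap, 68 mm across, 150 mm high, behind the controller. Origin under its centre. Bystander.
- flask: Loose conical glass flask, 82 mm across, 122 mm high, standing at the left-hand side of the table. Origin under its centre. Bystander.
- beaker: Loose glass beaker, 72 mm across, 95 mm high, standing at the right-hand side of the table. Origin under its centre. Bystander.

How it is judged (in metres and radians):
On the way, in this order (a step that is already met when the one before it is completed fails the run):
1. the filter carriage is latched in the next notch, with the tab sprung back and the blue lamp still turned down (value of joint carriage between 0.052 and 0.06 m and value of joint latch_tab below 0.002 m and value of joint knob_blue below 2 rad), for 0.3 s.
2. the blue knob's pointer is at the yellow mark (value of joint knob_blue between 2.186 and 2.526 rad), for 0.2 s.
At the end, for the whole second after the job is handed in: The carriage is in the second notch (travel 52 to 60 mm) with the latch tab sprung back (pressed less than 2 mm), the amber pane over the window, and the blue knob's pointer is within 0.17 rad (10 degrees) of the yellow 12 o'clock mark, all at rest (all of step 2 and value of joint carriage between 0.052 and 0.06 m and value of joint latch_tab below 0.002 m and velocity of joint knob_blue below 0.05 rad/s and velocity of joint carriage below 0.01 m/s); the robot touches nothing.
It fails at once if one of the other three knobs is touched (over 1 N) (contact force between any of knob_green, knob_red, knob_white and anything else above 1 N).
It fails at once if a bystander is pushed more than 25 mm from its place or tipped over (distance of any of timer, tip_box, pipette, reagent, flask, beaker from where it was at the start of the episode above 0.025 m or angle between any of timer, tip_box, pipette, reagent, flask, beaker's own z axis and vertical above 0.5 rad).
It also fails if it takes over 53 s, if anything falls off the work surface, if the arm or the gripper's body presses on something with over 40 N, if the wrist force passes 120 N, or if a joint passes its speed limit or range.

ROBOT

A 6-joint arm with a two-finger parallel gripper is mounted at the origin on the work surface. World frame = base frame: x ahead of the robot, y to its left, z up, the work surface at z = 0. Lengths are in m, angles in degrees, forces in N, time in s.
With the tool pointing down it reaches from about 0.25 to 0.725 m from the base axis. Payload 9.7 kg.
Tool frame: the origin (TCP) lies midway between the tips of the shut fingers; the grasp point (between the pads) lies 19 mm behind it; z points along the fingers, y is the direction in which the jaws open and shut (so a half turn about z gives the same grasp; the last joint's range is limited). The gripper opens to 85 mm and grips with 20 to 120 N. Pads are 22 mm wide; open, the fingers measure 114 mm over their backs; the gripper's body (76 mm by 85 mm) begins 54 mm behind the grasp point. The pads swing forward as they close: fully open they stand 13 mm farther back than shut.
Start: joints at [73.281, 4.979, 10.078, 95.1, 0, 90], TCP at [0.158, 0.527, 0.231] pointing down, gripper open.
Joint ranges: [-179.16, 179.16], [-48.56, 103.87], [-65.8, 70.77], [-126.05, 130.52], [-82.76, 87.17], [-180, 180]. Speed limits (degrees/s): [127.2, 127.2, 147.25, 180, 180, 180].

INTERFACE

Orientations are given as [roll, pitch, yaw] about the fixed x, y, z axes, in that order (R = Rz(yaw) Ry(pitch) Rx(roll)).
In Python, from workcell import bot, camera, recognise gives the robot as it stands. The module is installed in compiled form; this text tells all that it offers.
- The arm moves only by the tool apply_moves, never from a script. Its argument "targets" is one flat list of numbers, 7 for each row, row after row: the shift along the world's x, y, z in units of 30 mm (1.0 is 30 mm), then the turn, a rotation vector about the world's x, y, z in units of 6 degrees (1.0 is 6 degrees), then the opening, from 0 (shut) to 1 (fully open). A call has 1 to 5 rows; each row is the pose to reach, as a shift and turn from the pose commanded when the call began; what a row does not reach only later rows make up. A row lasts 1/10 s, in which the tool goes at most 50 mm and 8.59 degrees, less where a joint would pass 70% of its speed; a pose out of reach is approached as far as the arm can. A call with a gripper value outside its range is refused whole. The fingers move at their own pace and stop on an object; "newtons" is the grip in N (left out, the last holds). Time passes only in rows, so rows that repeat a pose let the fingers close. It gives the time, the measured TCP pose, the force and the opening at its end, in the units of the state.
- bot.get_obs(): the state, without advancing time (a new reading comes with each control period).
- camera(name): name is "scene" or "top" or "wrist"; returns a dict with "img" (480x640x3 uint8, red, green, blue), "intrinsics" (3x3 intrinsics, pixels), "k1" (the pictures are not rectified: a ray, as slopes to the right and down, at radius r is drawn at 1 + k1 r^2 times it, then the intrinsics apply), "origin" and "rotation" of the camera in the world. Camera axes: x right, y up, looking along -z (the intrinsics and any distortion apply to the point x, -y, -z); pixel columns grow to the right and rows downward; lengths in m; the calibration is good to about 2 mm. A picture is of the moment at which its call begins. There is no depth.
- bot.job_done(): hands the job in, once; it reports no verdict.
Trained networks look in the newest picture that a camera, given by its name, has taken for a name from the list of things; names that differ only in an ending like _2 or _b are one class to them, and where a whole thing is asked for, a point or a joint stands for the part that bears it (a point fixed in the world has none). Each returns a list of dicts, best first, with "conf" (0 to 1); they miss things now and then, are a little off and sometimes report something else, mostly with a low value. They report only what shows in the picture. A call takes as long as a camera call.
- recognise(query, camera): "box" ([left, top, right, bottom] in pixels, round what is visible of it).
The state is a dict: "time": time; "q": joint angles; "qd": joint speeds; "joint_efforts": joint torques, N m; "ee_pos": TCP position; "tcp_rot": TCP orientation; "wrist_force": force on the tool from outside, world axes, zero at the start; "torque": the same for the moment, N m; "opening": finger opening in m.
Only numpy, scipy, OpenCV 4.12 (cv2) and the standard library are available. Lean on these libraries where they do the work, as an engineer would, in place of code of your own. Each camera call takes 0.05 s, during which the arm holds its last target.

## Working session

There is one attempt and no reset: what is moved stays moved. The work goes in short steps, Python scripts to look and compute and a tool call to move; the robot and the scene stay as the last step left them, time stands still between calls to the robot, and variables do not carry over. Pictures are saved under pics/ and viewed, and the job is handed in when it is done.

Besides the shell and the picture viewer there is one more tool, called as a command line: name --argument value ..., lists and objects as JSON in quotes. apply_moves: Moves the arm, as the interface text tells. Its arguments: {"type":"object","properties":{"targets":{"type":"array"},"newtons":{"type":"number"}},"required":["targets"]}

```bash
mkdir -p pics; ls; cat > h.py <<'E'
import numpy as np, cv2
from workcell import bot, camera, recognise
E
python3 - <<'E'
from h import *
import pickle
for n in ("scene","top","wrist"):
    c=camera(n); cv2.imwrite(f"pics/{n}0.png",c["img"][:,:,::-1]); pickle.dump(c,open(f"pics/{n}0.pkl","wb"))
    print(n,c["intrinsics"].tolist() if hasattr(c["intrinsics"],'tolist') else c["intrinsics"],c["k1"],np.round(c["origin"],4),np.round(c["rotation"],4).tolist())
    for q in ("viewer","carriage_grip","tab_face","controller","knob_blue","knob_green","knob_red","knob_white","tip_box","timer","pipette"):
        r=recognise(q,n); print(q,[(np.round(a["box"]).tolist(),round(a["conf"],2)) for a in r[:2]])
o=bot.get_obs(); print(o)
E
```

```text
pics
scene [[578.2099770349153, 0.0, 322.3913005129919], [0.0, 578.2099770349153, 236.1174492807073], [0.0, 0.0, 1.0]] -0.03266491855255279 [ 1.3172 -0.531   1.3279] [37.9278, 0.0609, 55.9044]
viewer [([320.0, 175.0, 501.0, 334.0], 0.65)]
carriage_grip [([346.0, 208.0, 416.0, 255.0], 0.61)]
tab_face [([209.0, 296.0, 242.0, 320.0], 0.52)]
controller [([154.0, 254.0, 287.0, 352.0], 0.94)]
knob_blue [([240.0, 268.0, 259.0, 282.0], 0.63), ([435.0, 131.0, 459.0, 170.0], 0.53)]
knob_green [([196.0, 283.0, 218.0, 298.0], 0.52)]
knob_red [([171.0, 290.0, 191.0, 310.0], 0.77), ([155.0, 254.0, 286.0, 353.0], 0.29)]
knob_white [([225.0, 272.0, 235.0, 291.0], 0.78)]
tip_box [([308.0, 196.0, 354.0, 239.0], 0.68), ([319.0, 176.0, 498.0, 331.0], 0.45)]
timer [([209.0, 296.0, 241.0, 321.0], 0.96)]
pipette [([165.0, 242.0, 246.0, 282.0], 0.96), ([239.0, 265.0, 259.0, 280.0], 0.29)]
top [[524.4903856523914, 0.0, 327.8450613886299], [0.0, 524.4903856523914, 232.2344191939363], [0.0, 0.0, 1.0]] 0.036648962438057535 [ 0.1959 -0.0021  1.7972] [11.1493, -0.1266, -91.2504]
viewer [([200.0, 134.0, 331.0, 256
[... 885 characters left out ...]
 446.0, 128.0, 479.0], 0.87)]
timer []
pipette []
{'time': 1.8, 'q': array([ 7.32813701e+01,  4.97849552e+00,  1.00759524e+01,  9.50988350e+01,
       -2.10627328e-04,  9.00017034e+01]), 'qd': array([-0.03157156, -0.13030102, -0.06925511,  0.0209071 ,  0.1262589 ,
        0.04363814]), 'joint_efforts': array([-1.28980431e-03, -5.20094240e+01,  4.64857221e+01,  1.73760487e-03,
       -6.06770186e-05, -1.60605460e-06]), 'ee_pos': array([0.15821694, 0.52673857, 0.23126776]), 'tcp_rot': array([-1.79998622e+02,  2.10668301e-04,  1.63279667e+02]), 'wrist_force': array([-0.06427186,  0.95746916, -0.42603164]), 'torque': array([ 0.03049432, -0.02976156, -0.02211414]), 'opening': 0.08521121154473175}
```

View pics/scene0.png

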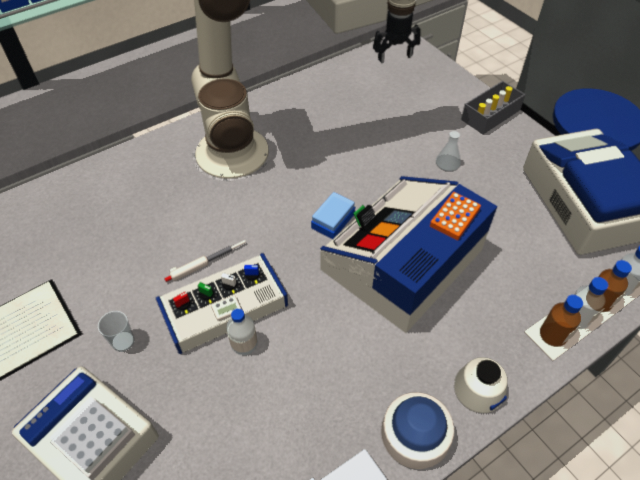

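View pics/top0.png

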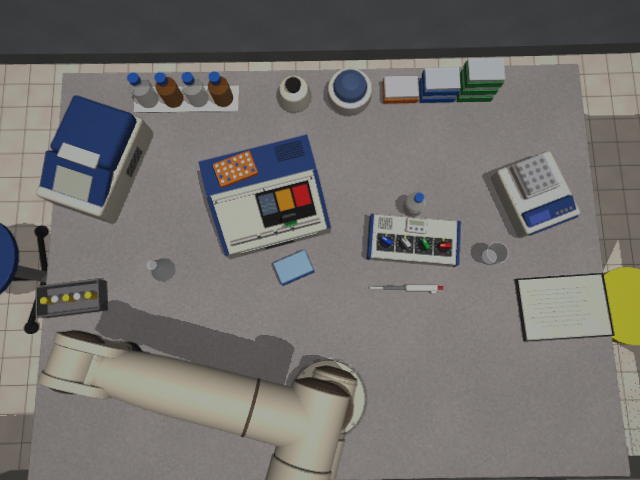

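```bash
python3 - <<'E'
import cv2
a=cv2.imread("pics/top0.png"); b=cv2.imread("pics/scene0.png")
cv2.imwrite("pics/top_v.png",cv2.resize(a[120:270,190:340],None,fx=4,fy=4,interpolation=cv2.INTER_CUBIC))
cv2.imwrite("pics/top_c.png",cv2.resize(a[205:300,360:470],None,fx=6,fy=6,interpolation=cv2.INTER_CUBIC))
cv2.imwrite("pics/scene_c.png",cv2.resize(b[235:360,145:295],None,fx=5,fy=4.8,interpolation=cv2.INTER_CUBIC)[:600])
cv2.imwrite("pics/scene_v.png",cv2.resize(b[165:340,310:510],None,fx=3.4,fy=3.4,interpolation=cv2.INTER_CUBIC))
E
```

```text
(no output)
```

View pics/top_v.png

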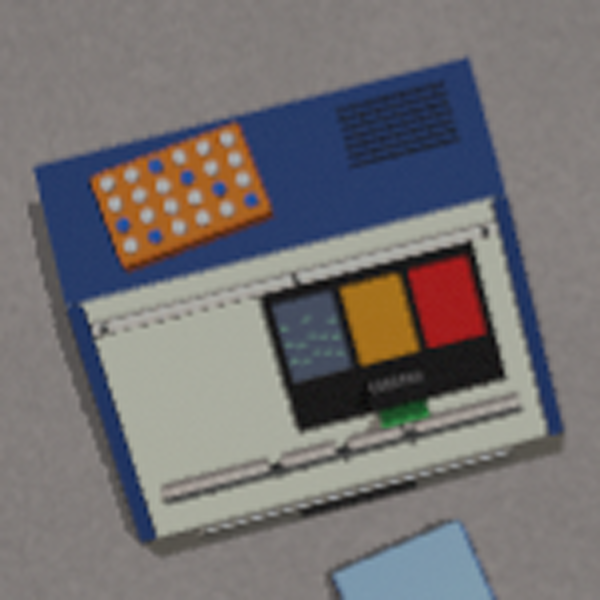

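View pics/top_c.png

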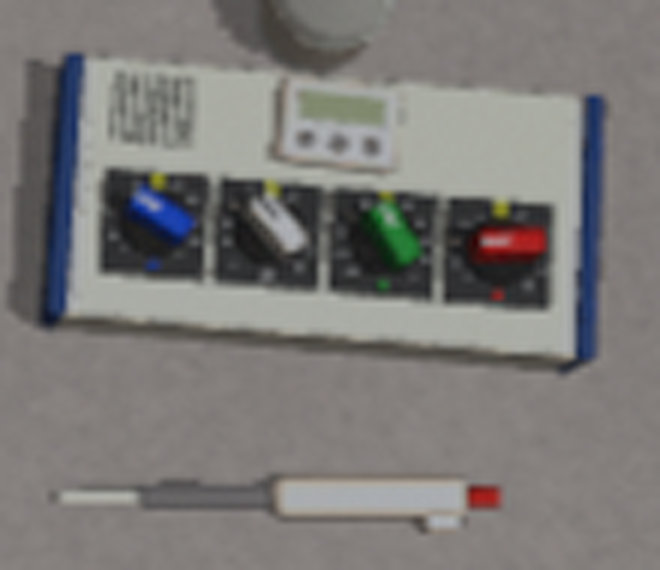

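View pics/scene_v.png

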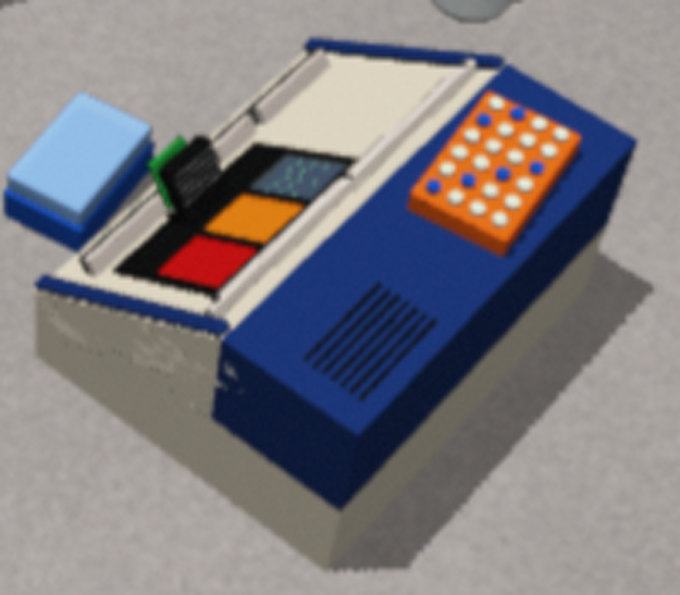

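View pics/scene_c.png

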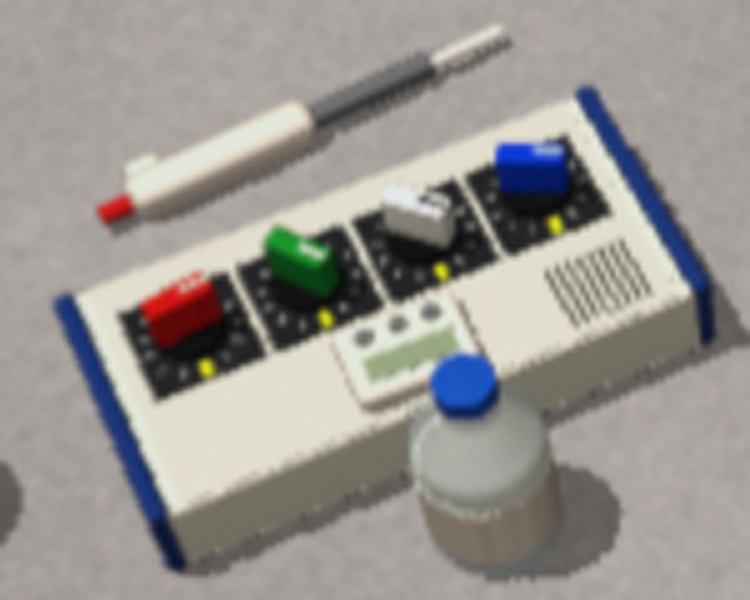

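```bash
cat > h.py <<'E'
import numpy as np, cv2, pickle
from scipy.spatial.transform import Rotation as R
from scipy.optimize import least_squares
def proj(c,P):
    Rm=R.from_euler('xyz',c["rotation"],degrees=True).as_matrix()
    p=(np.atleast_2d(P)-c["origin"])@Rm
    s=np.c_[p[:,0]/-p[:,2], -p[:,1]/-p[:,2]]
    r2=(s**2).sum(1,keepdims=True); s=s*(1+c["k1"]*r2)
    K=np.array(c["intrinsics"]); return s*[K[0,0],K[1,1]]+K[:2,2]
def ray(c,uv):
    K=np.array(c["intrinsics"]); d=(np.atleast_2d(uv)-K[:2,2])/[K[0,0],K[1,1]]
    s=d.copy()
    for _ in range(20): s=d/(1+c["k1"]*(s**2).sum(1,keepdims=True))
    Rm=R.from_euler('xyz',c["rotation"],degrees=True).as_matrix()
    v=np.c_[s[:,0],-s[:,1],-np.ones(len(s))]@Rm.T
    return v/np.linalg.norm(v,axis=1,keepdims=True)
def onz(c,uv,z):
    v=ray(c,uv); o=np.array(c["origin"]); return o+v*((z-o[2])/v[:,2])[:,None]
def tri(cs,uvs):
    f=lambda P: np.concatenate([(proj(c,P)-u).ravel() for c,u in zip(cs,uvs)])
    r=least_squares(f,[.4,.1,.1]); return r.x,r.fun
def load(n): return pickle.load(open(f"pics/{n}.pkl","rb"))
E
cat > w.py <<'E'
from h import *
from workcell import bot,camera,recognise
def snap(n,name):
    c=camera(n); cv2.imwrite(f"pics/{name}.png",c["img"][:,:,::-1]); pickle.dump(c,open(f"pics/{name}.pkl","wb")); return c
E
python3 - <<'E'
from h import *
t,s=load("top0"),load("scene0")
T=lambda x,y:(x/4+190,y/4+120)
S=lambda x,y:(x/3.4+310,y/3.4+165)
# checks
for nm,a,b in [("backR",T(468,60),S(358,435)),("backL",T(35,168),S(635,140)),("navyfrontR",T(497,198),S(222,345)),("navyfrontL",T(72,302),S(510,68)),("slopefrontR",T(562,432),S(38,285))]:
    P,f=tri([t,s],[a,b]); print(nm,P.round(4),f.round(2), "onz193",onz(t,a,.193)[0].round(4))
C=lambda x,y:(x/6+360,y/6+205)
D=lambda x,y:(x/5+145,y/4.8+235)
print("controller")
for nm,a in [("bluebar ends",C(140,198)),("b2",C(186,228)),("w1",C(257,203)),("w2",C(298,242)),("g1",C(380,212)),("g2",C(410,256)),("r1",C(480,242)),("r2",C(542,240))]:
    print(nm,onz(t,a,.104)[0].round(4))
for y in [(158,181),(272,188),(387,197),(502,207)]: print("yellow",onz(t,C(*y),.062)[0].round(4))
E
python3 - <<'E'
import cv2
b=cv2.imread("pics/scene0.png")
cv2.imwrite("pics/scene_g.png",cv2.resize(b[190:250,330:400],None,fx=10,fy=10,interpolation=cv2.INTER_CUBIC))
b=cv2.imread("pics/top0.png")
cv2.imwrite("pics/top_g.png",cv2.resize(b[195:245,250:325],None,fx=10,fy=10,interpolation=cv2.INTER_CUBIC))
E
```

```text
backR [0.8387 0.0509 0.1847] [-0.88 -0.52 -0.72  0.14] onz193 [0.8335 0.0478 0.193 ]
backL [0.7531 0.3981 0.1863] [-0.66 -0.48 -0.65  0.16] onz193 [0.7491 0.3943 0.193 ]
navyfrontR [0.7223 0.026  0.1751] [ 0.21  0.12  0.18 -0.03] onz193 [0.7168 0.0264 0.193 ]
navyfrontL [0.6425 0.3678 0.1866] [-1.16 -0.79 -1.17  0.27] onz193 [0.638  0.3626 0.193 ]
slopefrontR [ 0.5487 -0.0191  0.0872] [-1.   -0.49 -0.89  0.13] onz193 [ 0.5252 -0.0211  0.193 ]
controller
bluebar ends [ 0.5063 -0.1948  0.104 ]
b2 [ 0.4891 -0.2192  0.104 ]
w1 [ 0.5021 -0.2586  0.104 ]
w2 [ 0.4801 -0.2799  0.104 ]
g1 [ 0.4957 -0.3255  0.104 ]
g2 [ 0.4711 -0.3404  0.104 ]
r1 [ 0.478  -0.3789  0.104 ]
r2 [ 0.4784 -0.4126  0.104 ]
yellow [ 0.5235 -0.2101  0.062 ]
yellow [ 0.5181 -0.2738  0.062 ]
yellow [ 0.5116 -0.3379  0.062 ]
yellow [ 0.5046 -0.4018  0.062 ]
```

View pics/scene_g.png

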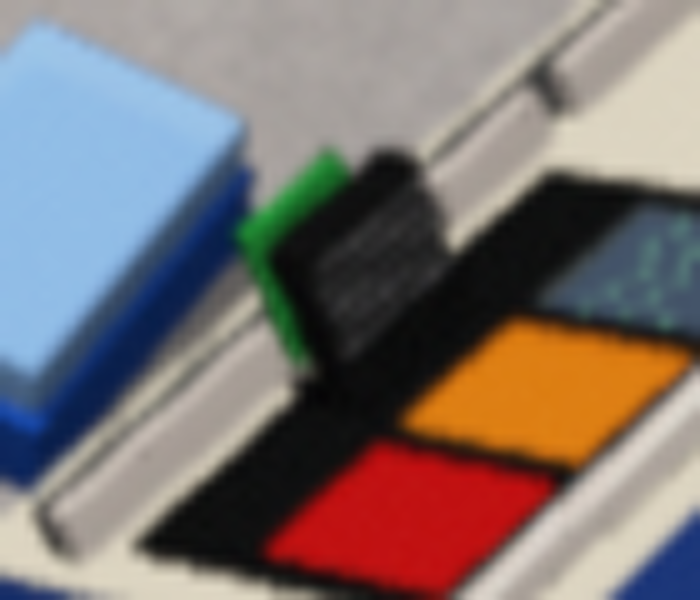

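View pics/top_g.png

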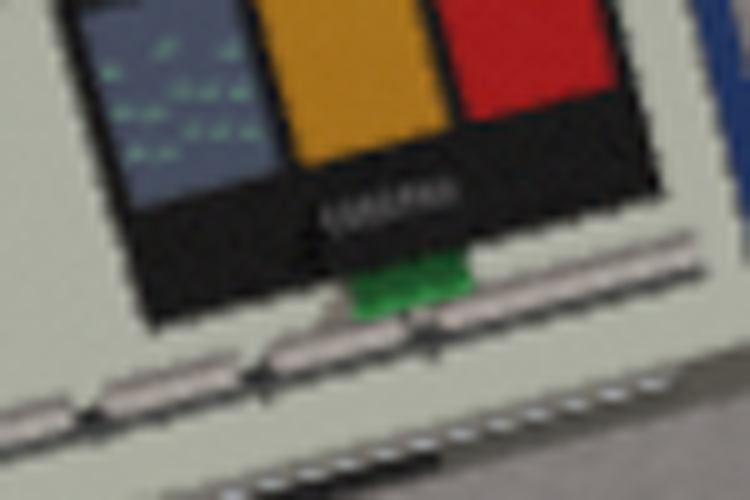

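```bash
python3 - <<'E'
from h import *
t,s=load("top0"),load("scene0")
T=lambda x,y:(x/10+250,y/10+195)
S=lambda x,y:(x/10+330,y/10+190)
for nm,a,b in [("tabR",T(475,290),S(240,235)),("tabL",T(357,320),S(328,150)),("gripfarR",T(460,190),S(312,285)),("gripfarL",T(322,222),S(425,165)),("frameLowR",T(660,190),S(140,545)),("frameLowL",T(150,325),S(430,265)),("notch1",T(425,345),S(0,0)),("notch2",T(262,380),S(550,95)),("amberLL",T(305,165),S(515,322)),("redLR",T(615,90),S(265,550)),("barR",T(700,270),S(40,510))]:
    P,f=tri([t,s],[a,b]); print(nm,P.round(4),f.round(2))
E
```

```text
tabR [0.5482 0.0861 0.1631] [-0.88 -0.47 -0.81  0.14]
tabL [0.5385 0.1227 0.1644] [-0.62 -0.34 -0.58  0.1 ]
gripfarR [0.5782 0.0885 0.1711] [-0.38 -0.21 -0.35  0.06]
gripfarL [0.5672 0.1323 0.1796] [-0.57 -0.32 -0.54  0.1 ]
frameLowR [0.5898 0.0266 0.1176] [-0.63 -0.33 -0.56  0.09]
frameLowL [0.5431 0.1786 0.0879] [ 5.03  2.86  4.8  -0.88]
notch1 [0.5012 0.0691 0.228 ] [ 8.65  4.55  8.16 -1.35]
notch2 [0.5372 0.1773 0.1455] [-7.64 -4.37 -7.35  1.36]
amberLL [0.5967 0.1424 0.1372] [-0.93 -0.53 -0.86  0.16]
redLR [0.6202 0.0422 0.1368] [-1.22 -0.65 -1.08  0.18]
barR [0.5632 0.0135 0.1137] [-0.49 -0.25 -0.44  0.07]
```

```bash
cat >> w.py <<'E'
def cur():
    o=bot.get_obs(); return o,np.array(o["ee_pos"]),R.from_euler('xyz',o["tcp_rot"],degrees=True)
def Rvy(yaw):
    c,s=np.cos(np.radians(yaw)),np.sin(np.radians(yaw)); k=np.sqrt(3)/2
    u=np.array([k*c,k*s,.5]); n=np.array([-.5*c,-.5*s,k]); v=np.array([-s,c,0])
    return u,v,n
def Rgrip(yaw):
    u,v,n=Rvy(yaw); return R.from_matrix(np.c_[np.cross(u,-n),u,-n])
def units(p,rt):
    o,p0,r0=cur(); d=(np.array(p)-p0)/.03; w=np.degrees((rt*r0.inv()).as_rotvec())/6
    print("t",round(o["time"],2),"shift",d.round(3),"turn",w.round(3),"q",o["q"].round(1),"F",o["wrist_force"].round(1),"op",round(o["opening"],4))
E
python3 - <<'E'
from w import *
G=np.array([.568,.110,.1595]); u,v,n=Rvy(13.7)
units(G+.08*n,Rgrip(13.7))
E
```

```text
t 1.8 shift [ 12.364 -14.207  -0.083] turn [ 3.598 -3.793 -9.694] q [73.3  5.  10.1 95.1 -0.  90. ] F [-0.1  1.  -0.4] op 0.0852
```

apply_moves --targets '[1.1,-1.2,0.5,0.4,-0.42,-1.1,1,2.2,-2.5,1.0,0.8,-0.84,-2.2,1,3.2,-3.7,1.2,1.2,-1.26,-3.3,1,4.3,-5.0,1.2,1.6,-1.68,-4.3,1,5.4,-6.2,1.2,1.95,-2.05,-5.3,1]'

```text
time: 2.3
ee_pos: [0.32, 0.3402, 0.268]
tcp_rot: [163.5, 3.9, 130.5]
wrist_force: [1.0, 1.3, 0.6]
opening: 0.0855
```

```bash
python3 - <<'E'
from w import *
G=np.array([.568,.110,.1595]); u,v,n=Rvy(13.7)
units(G+.08*n,Rgrip(13.7))
E
```

```text
t 2.3 shift [ 6.971 -7.989 -1.308] turn [ 1.613 -1.717 -4.361] q [ 50.8 -21.4 -11.1  84.7  -6.6  98.8] F [1.  1.3 0.6] op 0.0855
```

apply_moves --targets '[1.2,-1.3,0,0.32,-0.34,-0.87,1,2.3,-2.6,0,0.65,-0.7,-1.75,1,3.5,-4.0,-0.2,1.0,-1.05,-2.6,1,4.7,-5.4,-0.5,1.35,-1.4,-3.5,1,5.8,-6.6,-0.9,1.61,-1.72,-4.36,1]'

```text
time: 2.8
ee_pos: [0.4838, 0.1534, 0.2447]
tcp_rot: [150.0, 0.0, 103.7]
wrist_force: [0.5, 1.1, 0.1]
opening: 0.0857
```

apply_moves --targets '[1.2,-1.3,-0.4,0,0,0,1,1.2,-1.3,-0.4,0,0,0,1,1.2,-1.3,-0.4,0,0,0,1]'

```text
time: 3.1
ee_pos: [0.5189, 0.115, 0.2311]
tcp_rot: [150.3, 0.1, 103.7]
wrist_force: [0.4, 0.7, -0.1]
opening: 0.0856
```

```bash
python3 - <<'E'
from w import *
G=np.array([.568,.110,.1595]); u,v,n=Rvy(13.7)
c=snap("wrist","w1")
units(G+.08*n,Rgrip(13.7))
print(c["origin"],c["rotation"],proj(c,[G, G+.014*n, G-.019*u+.014*n,G+.011*u+.014*n]).round(1))
E
```

```text
t 3.15 shift [ 0.351 -0.521 -0.099] turn [ 0.02  -0.036 -0.026] q [ 12.2 -27.9 -23.8  64.3   0.8  88.5] F [ 0.3 -0.6 -0.4] op 0.0854
[0.43448171 0.16304401 0.35475992] [-15.46851783 -29.69469791  13.76522071] [[326.1 270.8]
 [326.4 278.5]
 [296.  278.4]
 [344.  278.5]]
```

View pics/w1.png

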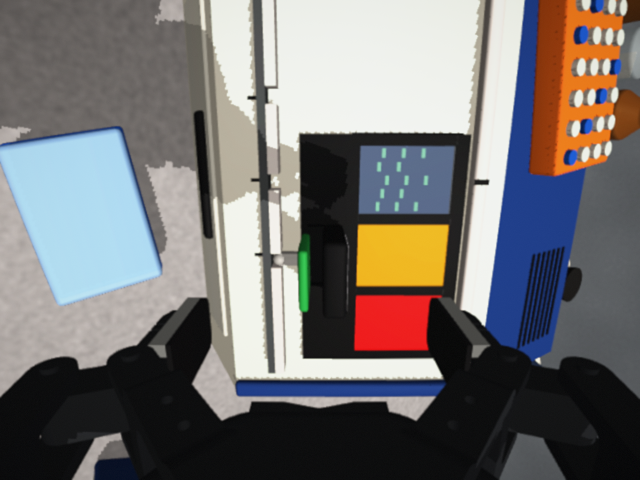

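```bash
python3 - <<'E'
import cv2
b=cv2.imread("pics/w1.png")
cv2.imwrite("pics/w1z.png",cv2.resize(b[222:330,285:365],None,fx=5.5,fy=5.5,interpolation=cv2.INTER_CUBIC)*2)
import numpy as np
z=cv2.resize(b[222:330,285:365],None,fx=5.5,fy=5.5,interpolation=cv2.INTER_CUBIC)
cv2.imwrite("pics/w1z.png",(255*(z/255.)**.5).astype(np.uint8))
E
```

```text
(no output)
```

View pics/w1z.png

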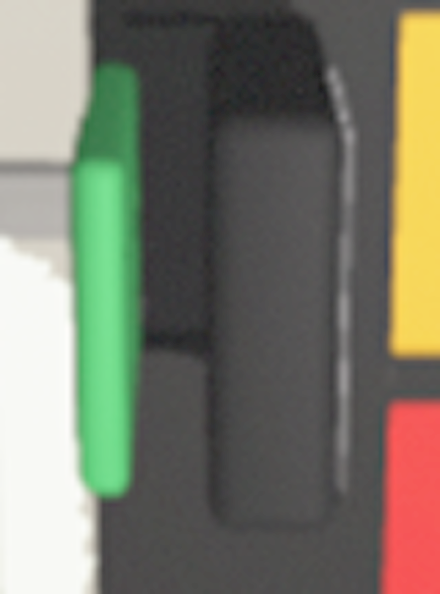

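```bash
cat > fit.py <<'E'
from h import *
from w import Rvy
c=load("w1")
ob=[(217,120),(335,120),(212,525),(332,525)]
ob=np.array(ob)/5.5+[285,222]
tb=np.array([(78,160),(82,495)])/5.5+[285,222]
def model(p):
    u,v,n=Rvy(p[3]); G=p[:3]
    g=[G+a*u+b*v+.014*n for a,b in((-.004,.025),(.011,.025),(-.004,-.025),(.011,-.025))]
    t=[G-.019*u+b*v+(.014+p[4])*n for b in (.02,-.02)]
    return np.array(g),np.array(t)
pr=np.array([.568,.110,.1595,13.7,0]); sg=np.array([.004,.004,.004,.7,.005])
def f(p):
    g,t=model(p)
    return np.concatenate([(proj(c,g)-ob).ravel(),(proj(c,t)-tb).ravel(),(p-pr)/sg])
r=least_squares(f,pr,x_scale=sg); print(r.x.round(4)); print(r.fun.round(2))
E
python3 fit.py
```

```text
[5.71200e-01 1.07800e-01 1.58900e-01 1.37256e+01 1.20000e-03]
[-1.22 -0.19  1.78 -0.14 -0.63  0.02  0.58  0.07 -0.38  0.86 -0.22 -0.74
  0.8  -0.55 -0.15  0.04  0.24]
```

```bash
python3 - <<'E'
from w import *
G=np.array([.5712,.1078,.1589]); u,v,n=Rvy(13.7)
units(G+.05*n,Rgrip(13.7))
units(G-.019*n,Rgrip(13.7))
print("n",n/.03,"v",v/.03,"u",u/.03)
E
```

```text
t 3.15 shift [ 0.943 -0.476 -0.985] turn [ 0.02  -0.036 -0.026] q [ 12.2 -27.9 -23.8  64.3   0.8  88.5] F [ 0.3 -0.6 -0.4] op 0.0854
t 3.15 shift [ 2.06  -0.203 -2.977] turn [ 0.02  -0.036 -0.026] q [ 12.2 -27.9 -23.8  64.3   0.8  88.5] F [ 0.3 -0.6 -0.4] op 0.0854
n [-16.19248533  -3.94730243  28.86751346] v [-7.89460487 32.38497067  0.        ] u [28.0462073   6.83692837 16.66666667]
```

apply_moves --targets '[0.94,-0.48,-0.98,0.02,-0.04,-0.03,0.7,0.94,-0.48,-0.98,0.02,-0.04,-0.03,0.7,1.5,-0.34,-1.98,0.02,-0.04,-0.03,0.7,2.06,-0.2,-2.98,0.02,-0.04,-0.03,0.7,2.06,-0.2,-2.98,0.02,-0.04,-0.03,0.7]' --newtons 20

```text
time: 3.65
ee_pos: [0.579, 0.1122, 0.1383]
tcp_rot: [150.3, -0.0, 103.9]
wrist_force: [-1.1, -0.1, 0.4]
opening: 0.0598
```

```bash
python3 - <<'E'
from w import *
G=np.array([.5712,.1078,.1589]); u,v,n=Rvy(13.7)
c=snap("wrist","w2")
units(G-.019*n,Rgrip(13.7))
E
```

```text
t 3.7 shift [ 0.039 -0.067  0.053] turn [ 0.005 -0.022 -0.03 ] q [ 10.  -19.7 -28.4  51.6   1.9  86.7] F [ 0.  -0.7  1. ] op 0.0593
```

View pics/w2.png

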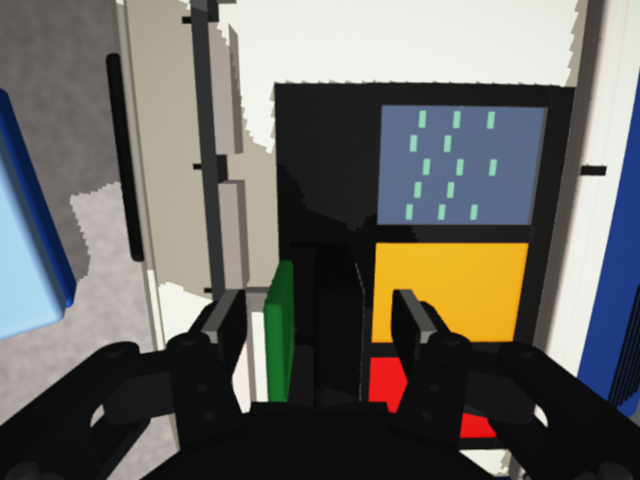

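apply_moves --targets '[0.04,-0.07,0.05,0,0,-0.03,0.4,0.04,-0.07,0.05,0,0,-0.03,0.3,0.04,-0.07,0.05,0,0,-0.03,0.2,0.04,-0.07,0.05,0,0,-0.03,0.1,0.04,-0.07,0.05,0,0,-0.03,0]' --newtons 20

```text
time: 4.2
ee_pos: [0.5797, 0.1082, 0.1445]
tcp_rot: [150.1, 0.0, 103.6]
wrist_force: [-18.9, -2.5, 6.1]
opening: 0.0214
```

apply_moves --targets '[0,0,0,0,0,0,0,0,0,0,0,0,0,0]'

```text
time: 4.4
ee_pos: [0.5797, 0.1082, 0.1445]
tcp_rot: [150.1, 0.0, 103.6]
wrist_force: [-17.3, -4.3, 5.0]
opening: 0.0213
```

```bash
python3 - <<'E'
from w import *
G=np.array([.5712,.1078,.1589]); u,v,n=Rvy(13.7)
c=snap("wrist","w3")
units(G-.019*n,Rgrip(13.7))
F=bot.get_obs()["wrist_force"]; print("F u v n",F@u,F@v,F@n)
E
```

```text
t 4.45 shift [ 0.026  0.062 -0.067] turn [ 0.006 -0.017  0.018] q [  9.6 -19.8 -28.1  51.9   2.   86.6] F [-17.   -3.3   5.2] op 0.0212
F u v n -12.396433825316485 0.8070969543037761 13.200013667320105
```

View pics/w3.png

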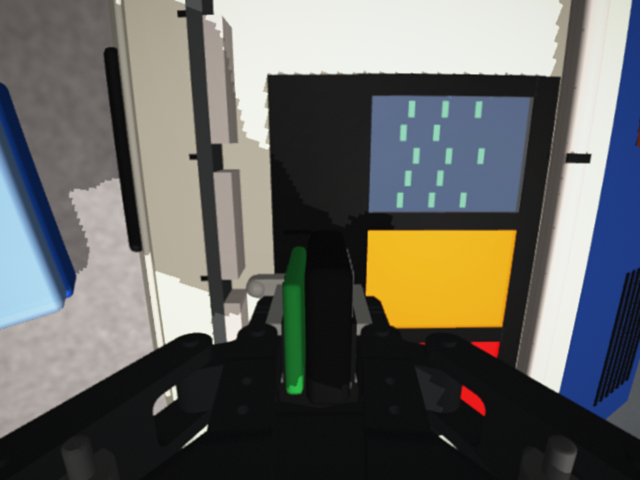

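apply_moves --targets '[-0.12,0.36,0,0,0,0,0,-0.21,0.72,0,0,0,0,0,-0.3,1.09,0,0,0,0,0,-0.38,1.45,0,0,0,0,0,-0.47,1.81,0,0,0,0,0]'

```text
time: 4.95
ee_pos: [0.5662, 0.1627, 0.1445]
tcp_rot: [150.0, 0.1, 103.6]
wrist_force: [-10.1, -4.7, 1.9]
opening: 0.0212
```

apply_moves --targets '[0,0,0,0,0,0,0,0,0,0,0,0,0,0]'

```text
time: 5.15
ee_pos: [0.566, 0.1634, 0.1445]
tcp_rot: [150.0, -0.0, 103.7]
wrist_force: [-12.0, -1.3, 2.3]
opening: 0.0209
```

```bash
python3 - <<'E'
from w import *
u,v,n=Rvy(13.7)
c=snap("wrist","w4")
o,p,r=cur(); d=p-np.array([.5797,.1082,.1445]); print("disp u v n mm",1e3*d@u,1e3*d@v,1e3*d@n,o["opening"],o["time"])
F=o["wrist_force"]; print("F u v n",F@u,F@v,F@n)
E
```

```text
disp u v n mm -0.18809386446324242 56.80346102855942 0.0951219267899103 0.021356839785182817 5.2
F u v n -8.949968453079185 2.549423274368916 8.949850633691424
```

View pics/w4.png

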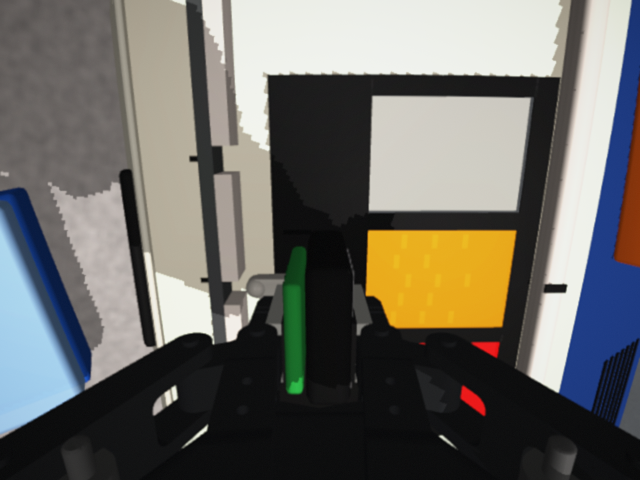

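apply_moves --targets '[0.02,-0.02,0,0,0,0,0.3,0.02,-0.02,0,0,0,0,0.5,0.02,-0.02,0,0,0,0,0.7,0.02,-0.02,0,0,0,0,0.7,0.02,-0.02,0,0,0,0,0.7]'

```text
time: 5.7
ee_pos: [0.5688, 0.1622, 0.1452]
tcp_rot: [149.8, 0.0, 103.6]
wrist_force: [0.2, -0.3, 0.3]
opening: 0.0598
```

```bash
python3 - <<'E'
from w import *
c=snap("wrist","w5"); o,p,r=cur(); print(p,o["opening"],o["time"],o["wrist_force"])
E
```

```text
[0.56870447 0.16219845 0.14488813] 0.059807660219283854 5.75 [-0.66215272 -0.13144069  0.14945897]
```

View pics/w5.png

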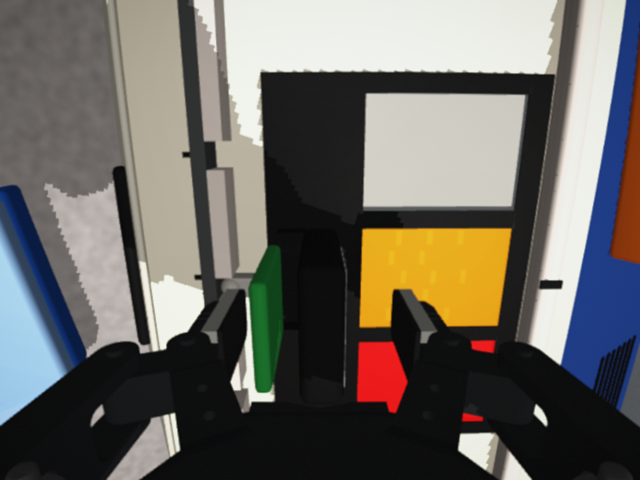

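apply_moves --targets '[-0.5,-0.15,0.9,0,0,0,0.85,-1.2,-0.3,2.1,0,0,0,1,-1.9,-0.45,3.3,0,0,0,1,-1.9,-0.45,3.3,0,0,0,1]'

```text
time: 6.15
ee_pos: [0.5116, 0.1487, 0.2504]
tcp_rot: [149.4, -0.0, 103.6]
wrist_force: [0.8, 0.5, -0.2]
opening: 0.0857
```

```bash
python3 - <<'E'
from w import *
c=snap("wrist","w6")
units([.498,-.207,.20],R.from_euler('xyz',[180,0,54.8],degrees=True))
u,v,n=Rvy(13.7); G0=np.array([.5712,.1078,.1589])
for s in (0,.056): 
    G=G0+s*v; print(s,proj(c,[G+.014*n+.025*v-.004*u,G+.014*n-.025*v+.011*u,G-.019*u+.014*n]).round(1).tolist())
E
```

```text
t 6.2 shift [ -0.461 -11.858  -1.574] turn [ 0.981  5.133 -7.93 ] q [ 17.2 -28.  -22.4  65.2  -1.8  93.1] F [ 0.1  0.2 -0.5] op 0.0854
0 [[305.7, 285.9], [327.3, 350.2], [284.7, 319.2]]
0.056 [[304.6, 204.5], [327.7, 277.5], [282.3, 242.2]]
```

View pics/w6.png

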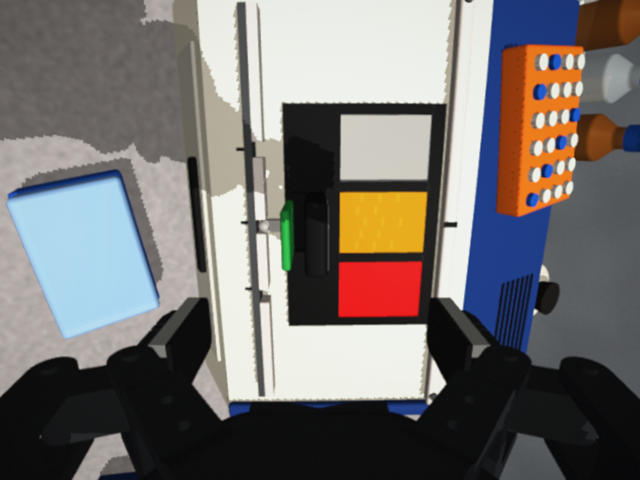

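apply_moves --targets '[-0.2,-1.2,0,0.12,0.64,-1.0,1,-0.3,-2.5,0,0.24,1.28,-2.0,1,-0.4,-3.8,0,0.36,1.92,-3.0,1,-0.5,-5.1,0,0.48,2.56,-4.0,1,-0.6,-6.5,0,0.6,3.2,-4.9,1]'

```text
time: 6.7
ee_pos: [0.4931, -0.0477, 0.2422]
tcp_rot: [169.2, -3.1, 73.1]
wrist_force: [1.5, 0.7, 0.4]
opening: 0.0851
```

```bash
python3 - <<'E'
from w import *
units([.498,-.207,.20],R.from_euler('xyz',[180,0,54.8],degrees=True))
E
```

```text
t 6.7 shift [ 0.162 -5.309 -1.406] turn [ 0.334  1.847 -3.   ] q [ -6.1 -13.6  -7.1  85.4   0.9 101.2] F [1.5 0.7 0.4] op 0.0851
```

apply_moves --targets '[0,-1.3,-0.1,0.08,0.46,-0.75,1,0.1,-2.6,-0.3,0.17,0.92,-1.5,1,0.16,-4.0,-0.6,0.25,1.4,-2.25,1,0.16,-5.3,-0.9,0.33,1.85,-3.0,1,0.16,-5.3,-0.9,0.33,1.85,-3.0,1]'

```text
time: 7.2
ee_pos: [0.4979, -0.2092, 0.2113]
tcp_rot: [-179.8, 0.1, 54.7]
wrist_force: [-0.8, 0.9, -0.6]
opening: 0.0851
```

```bash
python3 - <<'E'
from w import *
c=snap("wrist","w7")
units([.498,-.207,.20],R.from_euler('xyz',[180,0,54.8],degrees=True))
print(c["origin"],proj(c,[[.4977,-.207,.104],[.5063,-.1948,.104],[.4891,-.2192,.104]]).round(1).tolist())
E
```

```text
t 7.25 shift [ 0.001  0.015 -0.42 ] turn [-0.003 -0.023 -0.004] q [-22.6   3.3   6.2  93.1  -0.  102.6] F [-0.6  0.   0.6] op 0.0853
[ 0.53775195 -0.15501264  0.35358648] [[316.6, 235.9], [316.5, 215.1], [316.7, 256.0]]
```

View pics/w7.png

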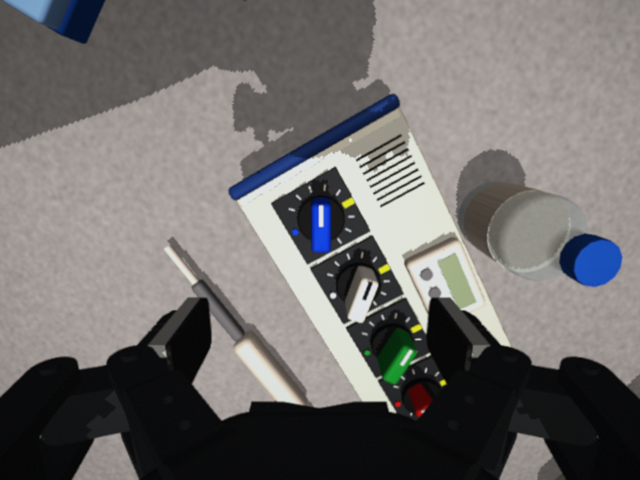

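```bash
python3 - <<'E'
from h import *
b=cv2.imread("pics/w7.png")
cv2.imwrite("pics/w7z.png",cv2.resize(b[165:265,270:375],None,fx=6,fy=6,interpolation=cv2.INTER_CUBIC))
E
```

View pics/w7z.png

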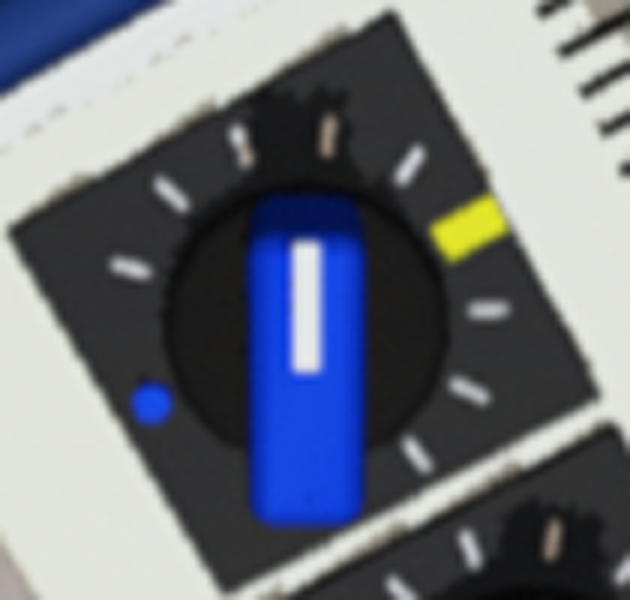

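```bash
python3 - <<'E'
from h import *
from w import units
c=load("w7"); Z=lambda x,y:np.array((x,y))/6+[270,165]
print("knob top",onz(c,Z(307.5,380),.104)); e1,e2=onz(c,Z(308,237),.104)[0],onz(c,Z(306,525),.104)[0]; d=e1-e2; print(np.linalg.norm(d),np.degrees(np.arctan2(d[1],d[0])))
cs=[onz(c,Z(*q),.0605)[0] for q in((15,232),(393,12),(600,395),(225,592))]; print("dial",np.mean(cs,0),np.linalg.norm(cs[1]-cs[0]))
y=onz(c,Z(470,228),.0605)[0]; d=y-np.mean(cs,0); print("mark ang",np.degrees(np.arctan2(d[1],d[0])))
for a,b in((0,1),(3,2)):
    d=cs[b]-cs[a]; print(np.degrees(np.arctan2(d[1],d[0])))
for a,b in((1,2),(0,3)):
    d=cs[b]-cs[a]; print(np.degrees(np.arctan2(d[1],d[0])))
print("bottle cap",onz(c,[590,260],.15))
E
```

```text
knob top [[ 0.50354252 -0.20443469  0.104     ]]
0.03471339027492318 54.367898490598705
dial [ 0.50306386 -0.20544064  0.0605    ] 0.05862567882301739
mark ang -7.054790887373501
-5.3638945700621825
-6.380735367257652
-96.0317289298005
-96.75572643355487
bottle cap [[ 0.63076995 -0.30464349  0.15      ]]
```

```bash
python3 - <<'E'
from w import *
units([.5027,-.205,.080],R.from_euler('xyz',[180,0,54.4],degrees=True))
E
```

```text
t 7.25 shift [ 0.158  0.082 -4.42 ] turn [-0.003 -0.023 -0.071] q [-22.6   3.3   6.2  93.1  -0.  102.6] F [-0.6  0.   0.6] op 0.0853
```

apply_moves --targets '[0.16,0.08,-1.0,0,-0.02,-0.07,0.45,0.16,0.08,-2.0,0,-0.02,-0.07,0.45,0.16,0.08,-2.8,0,-0.02,-0.07,0.45,0.16,0.08,-2.8,0,-0.02,-0.07,0.45]' --newtons 20

```text
time: 7.65
ee_pos: [0.5013, -0.2016, 0.1285]
tcp_rot: [-180.0, -0.0, 54.7]
wrist_force: [0.8, 1.2, 0.4]
opening: 0.0385
```

```bash
python3 - <<'E'
from w import *
c=snap("wrist","w8")
units([.5027,-.205,.080],R.from_euler('xyz',[180,0,54.4],degrees=True))
E
```

```text
t 7.7 shift [ 0.02  -0.1   -1.696] turn [ 0.005  0.024 -0.046] q [-21.9   2.8  -3.3  83.7   0.  103.4] F [ 0.6 -0.  -0.3] op 0.0383
```

View pics/w8.png

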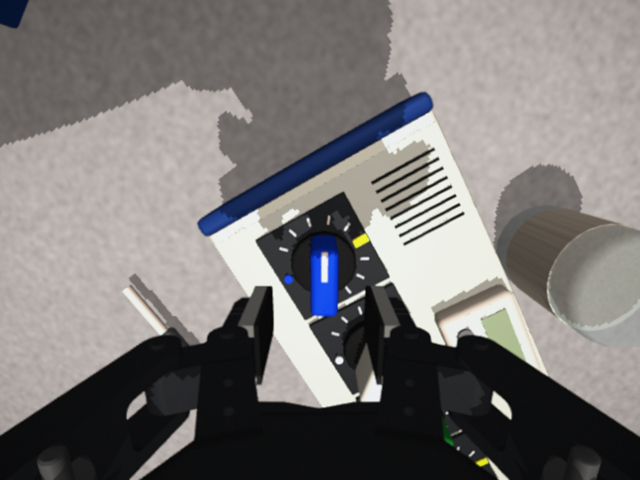

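```bash
python3 - <<'E'
from h import *
c=load("w7"); t=load("top0")
print(onz(c,[(405,258),(455,236),(487,303)],.078).round(3).tolist())
C=lambda x,y:(x/6+360,y/6+205)
print(onz(t,[C(282,80),C(280,155),C(395,90),C(395,172)],.078).round(3).tolist())
c8=load("w8"); print(onz(c8,[(324.5,284),(324,252),(325,315)],.104).round(4).tolist())
E
```

```text
[[0.54, -0.268, 0.078], [0.582, -0.275, 0.078], [0.576, -0.341, 0.078]]
[[0.576, -0.28, 0.078], [0.534, -0.277, 0.078], [0.569, -0.343, 0.078], [0.523, -0.34, 0.078]]
[[0.5035, -0.2042, 0.104], [0.5128, -0.1906, 0.104], [0.4941, -0.2181, 0.104]]
```

apply_moves --targets '[0.05,-0.08,-0.9,0,0.02,-0.05,0.45,0.05,-0.08,-1.6,0,0.02,-0.05,0.45,0.05,-0.08,-1.6,0,0.02,-0.05,0.45,0.05,-0.08,-1.6,0,0.02,-0.05,0.45]'

```text
time: 8.1
ee_pos: [0.5049, -0.2054, 0.0857]
tcp_rot: [179.7, -0.0, 54.3]
wrist_force: [0.6, 0.2, 0.5]
opening: 0.038
```

```bash
python3 - <<'E'
from w import *
c=snap("wrist","w9")
units([.5030,-.2045,.080],R.from_euler('xyz',[180,0,54.4],degrees=True))
E
```

```text
t 8.15 shift [-0.074  0.036 -0.204] turn [0.023 0.047 0.012] q [-22.1   3.7  -7.3  78.7  -0.  103.5] F [-0.2 -0.2  0.3] op 0.0385
```

View pics/w9.png

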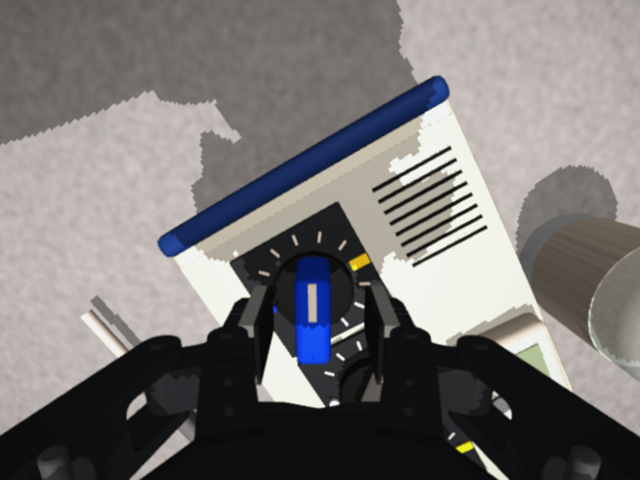

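apply_moves --targets '[-0.07,0.04,-0.18,0.02,0.04,0,0.45,-0.07,0.04,-0.18,0.02,0.04,0,0.3,-0.07,0.04,-0.18,0.02,0.04,0,0.2,-0.07,0.04,-0.18,0.02,0.04,0,0,-0.07,0.04,-0.18,0.02,0.04,0,0]' --newtons 20

```text
time: 8.65
ee_pos: [0.5025, -0.2044, 0.0789]
tcp_rot: [-179.9, 0.0, 54.3]
wrist_force: [0.7, -0.8, 2.8]
opening: 0.0137
```

```bash
python3 - <<'E'
from w import *
c=snap("wrist","w10")
units([.5030,-.2045,.080],R.from_euler('xyz',[180,0,-6.2],degrees=True))
E
```

```text
t 8.7 shift [ 0.015 -0.003  0.036] turn [-7.0000e-03 -7.0000e-03 -1.0083e+01] q [-22.1   3.8  -8.   78.2  -0.  103.6] F [-0.2 -0.7  3.3] op 0.0138
```

View pics/w10.png

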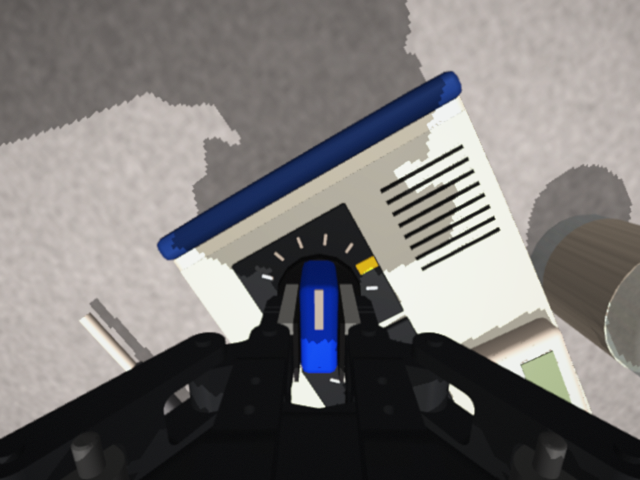

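```bash
python3 - <<'E'
from h import *
c=load("w10"); p=np.array([.5025,-.2044,.0789]); r=R.from_euler('xyz',[180,0,54.3],degrees=True).as_matrix()
for uv in [(205,335),(225,340),(270,305),(100,380),(20,430),(430,335)]:
    v=ray(c,uv)[0]@r; o=(np.array(c["origin"])-p)@r
    for x in (-.011,0,.011):
        s=(x-o[0])/v[0]; q=o+s*v; print(uv,x,"lat",(q[1]*1e3).round(1),"behind tip",(-q[2]*1e3).round(1))
E
```

```text
(205, 335) -0.011 lat -46.9 behind tip 7.3
(205, 335) 0 lat -40.2 behind tip 26.4
(205, 335) 0.011 lat -33.5 behind tip 45.4
(225, 340) -0.011 lat -37.6 behind tip 11.1
(225, 340) 0 lat -32.2 behind tip 29.7
(225, 340) 0.011 lat -26.8 behind tip 48.2
(270, 305) -0.011 lat -23.5 behind tip -21.9
(270, 305) 0 lat -20.0 behind tip 1.3
(270, 305) 0.011 lat -16.6 behind tip 24.5
(100, 380) -0.011 lat -74.0 behind tip 38.2
(100, 380) 0 lat -63.5 behind tip 52.9
(100, 380) 0.011 lat -53.0 behind tip 67.6
(20, 430) -0.011 lat -84.3 behind tip 61.8
(20, 430) 0 lat -72.3 behind tip 73.2
(20, 430) 0.011 lat -60.3 behind tip 84.6
(430, 335) -0.011 lat 47.0 behind tip 7.1
(430, 335) 0 lat 40.5 behind tip 26.2
(430, 335) 0.011 lat 33.9 behind tip 45.3
```

apply_moves --targets '[0,0,0.03,0,0,-1,0,0,0,0.03,0,0,-2,0,0,0,0.03,0,0,-3,0,0,0,0.03,0,0,-4,0,0,0,0.03,0,0,-5,0]'

```text
time: 9.2
ee_pos: [0.5023, -0.2042, 0.079]
tcp_rot: [-179.9, 0.0, 24.1]
wrist_force: [2.9, -0.9, -1.4]
opening: 0.0137
```

```bash
python3 - <<'E'
from w import *
c=snap("wrist","w11")
units([.5030,-.2045,.080],R.from_euler('xyz',[180,0,-6.2],degrees=True))
E
```

```text
t 9.25 shift [ 0.022 -0.01   0.034] turn [-0.019 -0.008 -4.985] q [-2.220e+01  3.800e+00 -8.000e+00  7.830e+01  1.000e-01  1.341e+02] F [ 2.6 -0.3 -2.1] op 0.0134
```

View pics/w11.png

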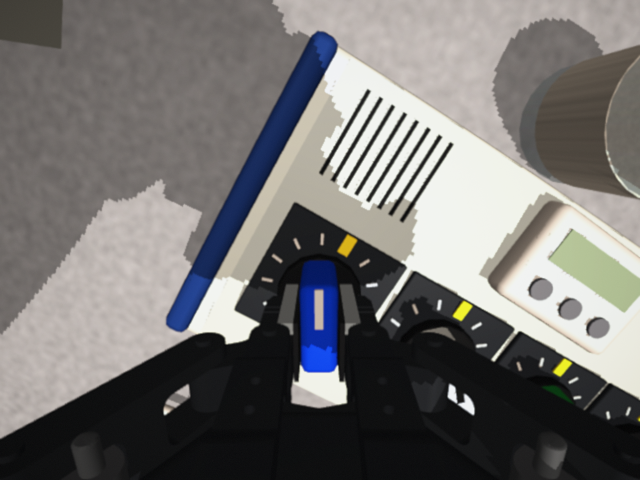

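apply_moves --targets '[0.02,0,0.03,0,0,-1,0,0.02,0,0.03,0,0,-2,0,0.02,0,0.03,0,0,-3,0,0.02,0,0.03,0,0,-4,0,0.02,0,0.03,0,0,-5.0,0]'

```text
time: 9.75
ee_pos: [0.5023, -0.204, 0.079]
tcp_rot: [-179.9, 0.1, -5.8]
wrist_force: [2.0, 0.0, -8.0]
opening: 0.0137
```

```bash
python3 - <<'E'
from w import *
c=snap("wrist","w12")
units([.5030,-.2045,.080],R.from_euler('xyz',[180,0,-6.2],degrees=True))
E
```

```text
t 9.8 shift [ 0.022 -0.019  0.033] turn [-0.027 -0.021 -0.006] q [-2.21e+01  3.90e+00 -7.90e+00  7.84e+01  1.00e-01  1.64e+02] F [ 1.6  1.  -9. ] op 0.0139
```

View pics/w12.png

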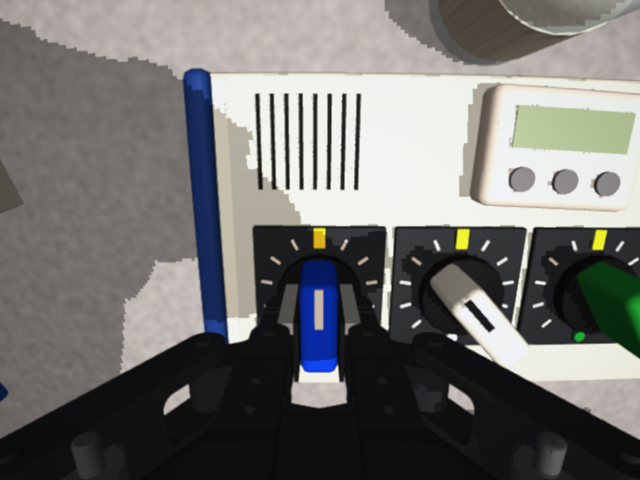

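apply_moves --targets '[0.02,-0.02,0.03,0,0,0,0.2,0.02,-0.02,0.03,0,0,0,0.27,0.02,-0.02,0.03,0,0,0,0.27,0.02,-0.02,0.6,0,0,0,0.27,0.02,-0.02,1.4,0,0,0,0.27]'

```text
time: 10.3
ee_pos: [0.5028, -0.2046, 0.1219]
tcp_rot: [-179.9, 0.1, -5.6]
wrist_force: [0.4, 0.2, 0.3]
opening: 0.0228
```

apply_moves --targets '[0,0,1.0,0,0,0,0.27,-0.3,0,2.2,0,0,0,0.3,-0.6,0,3.5,0,0,0,0.3,-0.6,0,3.5,0,0,0,0.3]'

```text
time: 10.7
ee_pos: [0.4862, -0.2055, 0.2334]
tcp_rot: [180.0, -0.4, -5.6]
wrist_force: [0.3, 0.1, 0.0]
opening: 0.0254
```

```bash
python3 - <<'E'
from w import *
c=snap("wrist","w13"); s=snap("scene","s13")
o,p,r=cur(); print(o["time"],p,o["wrist_force"],o["opening"])
cv2.imwrite("pics/s13z.png",cv2.resize(s["img"][170:350,150:510,::-1],None,fx=2.2,fy=2.2,interpolation=cv2.INTER_CUBIC))
E
```

```text
10.8 [ 0.48586719 -0.20508986  0.22837872] [ 0.44835315  0.03128915 -1.28227568] 0.02590816980436643
```

View pics/w13.png

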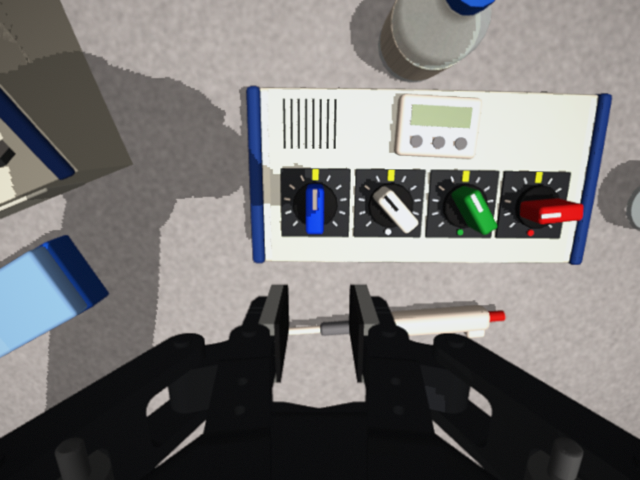

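View pics/s13z.png

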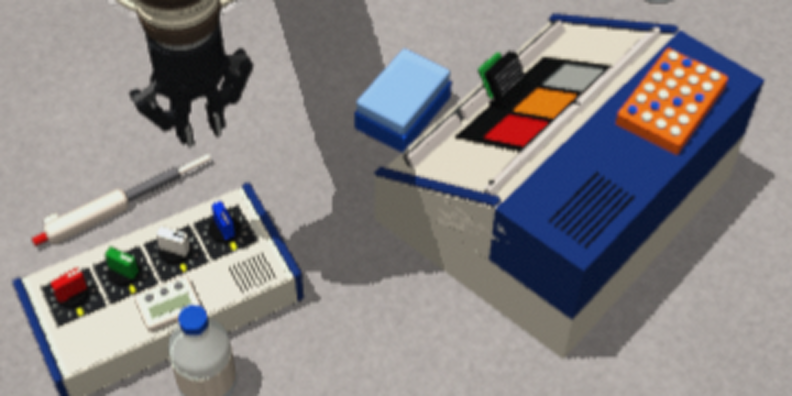

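```bash
python3 - <<'E'
from w import *
print(bot.job_done())
E
```

```text
the job is handed in; nothing more can be done
None
```

The gel viewer is switched to fluorescence, and I handed the job in at about 10.8 s of the 53 s allowed; `job_done` gave no verdict.

- **Carriage:** I pinched the tab against the grip until the opening read 21 mm, which means fully pressed, and slid it 56.8 mm by the robot's own position reading. After I let go, the wrist picture showed the tab back at its released spacing and the pawl at its notch. The grip lay where the 56 mm position predicts, with the gel bands under the amber pane.
- **Blue knob:** I turned it about 60° clockwise only after the latch had sprung back. The last wrist picture shows the pointer line in line with the yellow mark, to within about 1–2° by eye.
- **Surroundings:** In the last wrist and scene pictures the other three knobs, the timer, pipette, tip box and reagent bottle look as they did at the start. I did not look at the flask and beaker again. The gripper ended open, clear of everything at about 0.23 m, with no significant wrist force.

**Disagreement:** the top camera put the blue knob about 5 mm from where the wrist camera did. I went by the wrist camera, and the grasp centred with little side force.

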